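Lock a welding nest into the positioner's quick-change spindle nose

TASK

Set up the weld positioner with the twin-plate tube nest from the blue rack: draw the spindle's sprung collar back (down) and turn it anticlockwise until it catches open, put the nest's T-head down through the slot, seat it fully and turn it a quarter turn clockwise to its stop, then draw the collar down again, turn it back clockwise and let it spring fully up so that it locks the nest. Leave the other nests and the tools and parts lying about where they are, and do not touch the torch.

Things in the scene. Friction and masses are not known exactly. Their poses are not given: they have to be found in the camera images.
- seat (a point): Middle of the flat steel top of the weld positioner's spindle nose (72 mm across), on its upright axis, 95 mm above the table. z up; y along the slot; x is where the nest's T-head and ears point once locked. Fixed. A 3.5 mm high lip (60 mm inside) centres the nest's foot with 2 mm play. The nose stands on a round steel faceplate, 216 mm across, top 30 mm above the table.
- slot (a point): Point 12 mm under the seat, where the slot (49 mm long in y, 19 mm wide in x, through a 12 mm plate) opens into the hollow nose. Same axes as the seat. In the hollow the T-head, once the foot is down on the seat, can turn only clockwise seen from above: 90 degrees, from along y to along x, to fixed stops.
- sleeve (a joint): Downward travel (m) of the aluminium collar round the nose: 0 sprung up, rim 9 mm above the seat; 0.015 fully down. Pushing it down takes about 6 N at the top, 10 N at the bottom. Its rim (92 mm outside) has two notches 24 mm wide, 6 mm deep, along the seat's x at turn 0. The nest's ears sit in them when locked: the collar rises fully only if the ears are there.
- collar (a joint): Turn of the collar, rad, anticlockwise from above: 0 locking, 0.873 (50 degrees, its end stop) open. Pins in J-slots: it turns only while drawn down over 11 mm (aim for 13 to 15). At the open end, let go, it rises into a catch and stays about 7.5 mm down, rim 1.5 mm above the seat, under the nest's ears; to turn it back draw it down over 11 mm again. At 0 it springs fully up.
- spoke_a (a point): Grip point on one of the collar's two opposite spokes, on the bar's axis, 90 mm from the spindle axis, 82 mm above the table when the collar is up. The spoke is a level round steel bar, 12 mm thick, straight out from the axis, bare from 50 to 101 mm from it, with a black ball (22 mm) at its end. Along the seat's +y at turn 0; it goes down and turns with the collar.
- spoke_b (a point): The same on the other spoke, which lies along the seat's -y at turn 0.
- nest_mid (a point): The wanted nest, 320 g: two upright aluminium plates with a dark V between. The point: middle of the plates, 45 mm above the foot's underside; z up, x along the ears and T-head, y across the plates. Plates: outer faces 44 mm apart in y, 44 mm long in x, from 35 mm below to 25 mm above the point. A small brass screw reaches 42 mm in -x, 11 mm below the point.
- nest_foot (a point): Middle of the underside of the nest's foot (56 mm across). Flange above it 60 mm across, with two ears, 88 mm over both, 16 mm wide, 4 to 10 mm above the point. Below it a 13 mm shank, then a T-head 42 mm long in x, 14 mm wide in y, from 15 to 29 mm below the point, narrower at its nose. Either way round is right. It stands loose in a hole of the blue rack, foot on the rack's top.
- rack: The blue sheet rack with three square holes (48 mm) in a row, each holding one nest: 310 mm long in its x, 100 mm wide, top 45 mm above the table, hole pitch 100 mm. Fixed for the run. Which nest stands in which hole varies. Origin: the middle of its underside.
- nest_cup: Other nest, with a copper-coloured cup 48 mm across on top, 65 mm above its foot; same foot. Stays in the rack. Origin: centre of the foot's underside.
- nest_jaw: Other nest, with a black block and two red jaws, 58 mm above its foot; same foot. Stays in the rack. Origin: centre of the foot's underside.
- torch_tip (a point): Tip of the TIG torch's pink cup, which hangs from an aluminium clamp on a stand, pointing down and towards the spindle, about 130 mm above the table. Its x axis points from the tip to the stand: the torch head (rising 110 mm above the tip), its clamp (up to 225 mm above the table) and the stand (60 mm wide on a 130 x 110 mm base) lie within 180 mm behind the tip in +x. Not to be touched.
- brush: Flat brush with a wooden handle, 170 mm, lying on the table. Origin under its middle.
- wrench: Steel wrench, 170 mm, lying on the table. Origin under its middle.
- sample: Welded sample, a 25 mm tube standing on a 60 mm disc, 93 mm high. Origin: middle of its underside.
- jar: Jar with orange cap, 60 mm across, 110 mm high. Origin: middle of its underside.
- case: Flat blue electrode case, 35 x 160 x 18 mm. Origin: middle of its underside.

How it is judged:
By the outcome, as a careful person would: the job done as asked, in the order asked, and still so for the second after the job is handed in, with the robot touching nothing.
It also fails if it takes over 72 s, if anything falls off the work surface, if the arm or the gripper's body presses on something with over 40 N, if the wrist force passes 120 N, or if a joint passes its speed limit or range.

ROBOT

A 6-joint arm with a two-finger parallel gripper is mounted at the origin on the work surface. World frame = base frame: x ahead of the robot, y to its left, z up, the work surface at z = 0. Lengths are in m, angles in rad, forces in N, time in s.
With the tool pointing down it reaches from about 0.275 to 0.75 m from the base axis. Payload 10.2 kg.
Tool frame: the origin (TCP) lies midway between the tips of the shut fingers; the grasp point (between the pads) lies 19 mm behind it (env.hold_point_z is the distance from the TCP to the grasp point, in m); x points along the fingers, z is the direction in which the jaws open and shut, and the axes are right-handed (so a half turn about x gives the same grasp; the last joint's range is limited). The gripper opens to 85 mm and grips with 20 to 120 N. Pads are 22 mm wide; open, the fingers measure 114 mm over their backs; the gripper's body (76 mm by 85 mm) begins 54 mm behind the grasp point. The pads swing forward as they close: fully open they stand 13 mm farther back than shut.
Start: joints at [-1.401, 0.313, 1.498, -0, 1.331, -0.223], TCP at [0.201, -0.485, 0.231] pointing down, gripper open.
Joint ranges: [-2.94, 2.94], [-0.97, 2.17], [0.19, 2.56], [-1.23, 4.37], [0.02, 3.11], [-2.88, 2.88]. Speed limits (rad/s): [2.39, 2.39, 3.01, 3.14, 3.14, 3.14].

INTERFACE

Orientations are given as a unit quaternion [x, y, z, w].
In Python, from bench import env, kinematics, monitor, eyes, job gives the robot as it stands. The module is installed in compiled form; this text tells all that it offers. Calls block until the motion is done:
- env.reach(position, orientation): joint-space move of the TCP to a pose.
- env.movel(position, velocity=0.15, frame=None, guard=None): straight line of the TCP; frame=None keeps the orientation; velocity is the mean speed in m/s. With guard (N) it stops when the force on the tool has changed by that much, and returns True; else False.
- env.set_joints(angles): joint-space move.
- env.release() and env.close_gripper(effort=None): open the fingers fully, or close them until they stop; effort is the grip in N (None keeps the last).
- env.hold(seconds).
- kinematics.ik(position, orientation): joint angles nearest the present ones, or None.
- monitor.sense(): the state.
- eyes.grab_frame(name): name is "scene" or "side" or "wrist"; returns a dict with "frame" (420x560x3 uint8, red, green, blue), "mtx" (3x3 intrinsics, pixels), "view" (4x4, takes a point from world to camera coordinates). Camera axes: x right, y down, z forward; pixel columns grow to the right and rows downward; lengths in m; the calibration is good to about 2 mm. The wrist camera is an equidistant fisheye: a pixel r from the principal point sees the ray r / f radians off the axis. A picture is of the moment at which its call begins. There is no depth.
A pose or a line that the arm cannot do raises env.MotionError and nothing moves.
- job.hand_in(): hands the job in, once; it reports no verdict.
The state is a dict: "clock": time; "joints": joint angles; "qvel": joint speeds; "joint_efforts": joint torques, N m; "position": TCP position; "ee_rot": TCP orientation; "contact_force": force on the tool from outside, world axes, zero at the start; "ft_torque": the same for the moment, N m; "finger_gap": opening from 0.0 (shut) to 1.0 (fully open).
Only numpy, scipy, OpenCV 4.12 (cv2) and the standard library are available. Lean on these libraries where they do the work, as an engineer would, in place of code of your own. Each camera call takes 0.05 s, during which the arm holds its last target. There are 200 camera calls.

## Working session

There is one attempt and no reset: what is moved stays moved. The work goes in short steps, each a Python script; the robot and the scene stay as the last script left them, time stands still between calls to the robot, and variables do not carry over. Pictures are saved under pics/ and viewed, about 8 in all and at most 12, crops included, and the job is handed in when it is done.

```bash
mkdir -p pics; ls; python3 - <<'E'
from bench import env, kinematics, monitor, eyes, job
import cv2, numpy as np
for n in ("scene","side"):
    f=eyes.grab_frame(n); cv2.imwrite(f"pics/{n}0.png",cv2.cvtColor(f["frame"],cv2.COLOR_RGB2BGR))
    np.savez(f"pics/{n}0.npz",**f)
    print(n,np.round(f["mtx"],1).tolist(),np.round(f["view"],3).tolist())
s=monitor.sense(); print(s["ee_rot"],s["clock"],env.hold_point_z)
E
```

```text
pics
scene [[445.1, 0.0, 285.8], [0.0, 445.1, 205.2], [0.0, 0.0, 1.0]] [[0.781, 0.624, 0.001, -0.431], [0.373, -0.466, -0.802, -0.153], [-0.5, 0.628, -0.597, 1.469], [0.0, 0.0, 0.0, 1.0]]
side [[522.5, 0.0, 280.3], [0.0, 522.5, 219.3], [0.0, 0.0, 1.0]] [[-0.996, -0.09, 0.013, 0.54], [-0.069, 0.656, -0.752, 0.127], [0.06, -0.749, -0.659, 1.295], [0.0, 0.0, 0.0, 1.0]]
[ 0.39312952  0.5882289  -0.3925246   0.58767371] 0.1 0.0187
```

View pics/scene0.png

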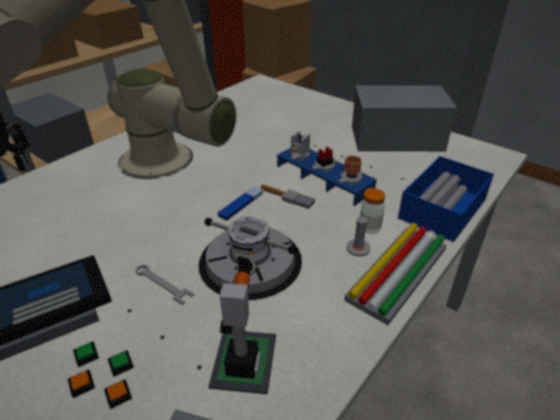

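View pics/side0.png

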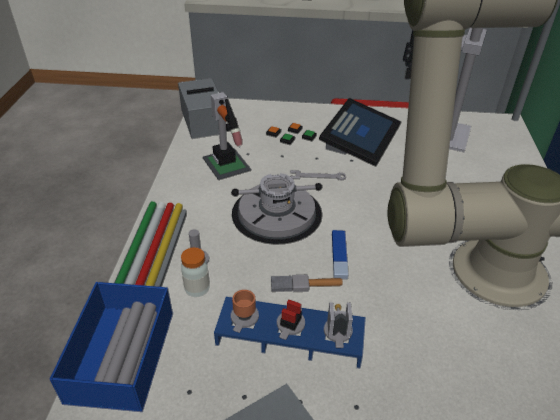

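Scene picture: wanted nest at about (300,145), spindle nose at (249,232), one spoke ball at (209,222), torch at (240,300). Side picture: nest at (340,325), nose at (277,185), spoke balls at (319,187) and (236,192), torch cup at (237,138).

```bash
cat > h.py <<'E'
from bench import env, kinematics, monitor, eyes, job
import cv2, numpy as np
from scipy.spatial.transform import Rotation as R
def ray(f,u,v,fish=False):
    K=f["mtx"]; V=f["view"]; a=np.array([(u-K[0,2])/K[0,0],(v-K[1,2])/K[1,1]])
    if fish:
        r=np.hypot(*a); d=np.r_[a/max(r,1e-9)*np.sin(r),np.cos(r)]
    else: d=np.r_[a,1]
    return -V[:3,:3].T@V[:3,3], V[:3,:3].T@d
def onz(f,u,v,z,fish=False):
    o,d=ray(f,u,v,fish); return (o+d*(z-o[2])/d[2])[:2]
def pix(f,p,fish=False):
    c=f["view"][:3,:3]@np.asarray(p)+f["view"][:3,3]; K=f["mtx"]
    if fish:
        r=np.hypot(c[0],c[1]); a=c[:2]/max(r,1e-9)*np.arctan2(r,c[2])
    else: a=c[:2]/c[2]
    return a*[K[0,0],K[1,1]]+K[:2,2]
def down(yaw):
    """tool x down, jaws (tool z) along horizontal direction yaw"""
    x=np.array([0,0,-1.]); z=np.array([np.cos(yaw),np.sin(yaw),0]); 
    return R.from_matrix(np.c_[x,np.cross(z,x),z]).as_quat()
def load(n): return dict(np.load(n))
def snap(cam,name,crop=None,scale=1):
    f=eyes.grab_frame(cam); np.savez(f"pics/{name}.npz",**f)
    im=cv2.cvtColor(f["frame"],cv2.COLOR_RGB2BGR)
    if crop: x0,y0,x1,y1=crop; im=im[y0:y1,x0:x1]
    im=cv2.resize(im,None,fx=scale,fy=scale,interpolation=cv2.INTER_CUBIC); cv2.imwrite(f"pics/{name}.png",im); return f
E
python3 - <<'E'
from h import *
A=load("pics/side0.npz"); B=load("pics/scene0.npz")
p=lambda *a:print(np.round(onz(*a),3))
print("balls side"); p(A,319,187,.082); p(A,236,192,.082); print("ball scene");p(B,209,222,.082); p(B,243,265,.082)
# faceplate rim centre: dark blob bottom ellipse
print("nose"); p(A,277,181,.104); p(B,249,227,.104)
print("plate"); p(A,277,210,.03);p(B,250,259,.03)
print("nest base on z=.045+.004"); p(A,338,332,.049); p(B,300,155,.049)
print("others"); p(A,291,323,.049); p(A,244,317,.049)
print("rackcorners"); [p(A,u,v,.045) for u,v in((221,301),(365,314),(217,335),(363,353))]
print("torch tip"); p(A,237,143,.13); p(B,247,265,.13)
m=monitor.sense(); print(R.from_quat(m["ee_rot"]).as_matrix().round(2).tolist())
im=[cv2.resize(cv2.cvtColor(f["frame"],cv2.COLOR_RGB2BGR)[y:y+h,x:x+w],None,fx=k,fy=k,interpolation=cv2.INTER_CUBIC) for f,x,y,w,h,k in((A,200,80,140,160,4),)]
cv2.imwrite("pics/c1.png",cv2.resize(im[0],(525,600)))
E
```

```text
balls side
[ 0.456 -0.184]
[ 0.674 -0.139]
ball scene
[ 0.463 -0.185]
[ 0.627 -0.242]
nose
[ 0.568 -0.169]
[ 0.569 -0.158]
plate
[ 0.564 -0.138]
[ 0.587 -0.18 ]
nest base on z=.045+.004
[0.399 0.263]
[0.407 0.252]
others
[0.498 0.25 ]
[0.599 0.244]
rackcorners
[0.656 0.202]
[0.34  0.206]
[0.649 0.293]
[0.348 0.307]
torch tip
[ 0.694 -0.3  ]
[ 0.669 -0.271]
[[-0.0, 0.92, 0.38], [0.0, 0.38, -0.92], [-1.0, 0.0, -0.0]]
```

View pics/c1.png

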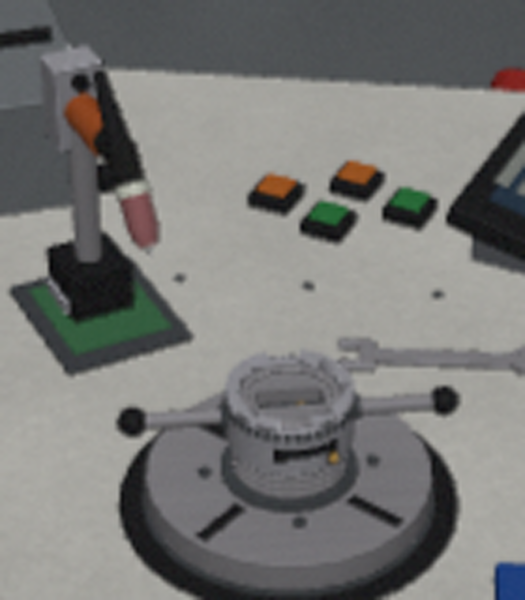

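The crop shows the slot lying along the spoke line, the collar is up, and the torch is well to the far right of the robot. Now I'll check the IK options and look from above the near spoke.

```bash
python3 - <<'E'
from h import *
C=np.array([.567,-.162]); a=.205; p=np.pi
for nm,s in (("near",a+p),("far",a)):
  for k in (-1,1):
    for t in (0,.873):
      P=C+.09*np.array([np.cos(s+t),np.sin(s+t)])
      q=kinematics.ik([*P,.063],down(s+t+k*p/2)); print(nm,k,t,None if q is None else np.round(q,2))
for y in np.arange(-p,p,p/4):
  q=kinematics.ik([*C,.15],down(a+y)); q2=kinematics.ik([.4,.258,.08],down(y)); print("nest seat/rack",round(y,2),None if q is None else np.round(q[5],2),None if q2 is None else np.round(q2[5],2))
s=a+p; P=C+.07*np.array([np.cos(s),np.sin(s)])
best=min((kinematics.ik([*P,.30],down(s+k*p/2)) for k in (-1,1)),key=lambda q:abs(q[5]+.22))
env.set_joints(best); f=snap("wrist","w1"); print(monitor.sense()["clock"],np.round(best,2)); print(np.round(f["mtx"],1).tolist(), pix(f,[*C,.104],1))
E
```

```text
near -1 0 [-0.59  0.49  1.73 -0.    0.92 -2.37]
near -1 0.873 None
near 1 0 [-0.59  0.49  1.73 -0.    0.92  0.78]
near 1 0.873 [-0.63  0.6   1.53 -0.    1.01 -0.14]
far -1 0 [-0.39  0.79  1.19 -0.    1.16  0.98]
far -1 0.873 [-0.33  0.68  1.4  -0.    1.07  0.17]
far 1 0 [-0.39  0.79  1.19 -0.    1.16 -2.17]
far 1 0.873 None
nest seat/rack -3.14 2.46 -2.82
nest seat/rack -2.36 1.67 2.68
nest seat/rack -1.57 0.89 1.9
nest seat/rack -0.79 0.1 1.11
nest seat/rack 0.0 -0.68 0.33
nest seat/rack 0.79 -1.47 -0.46
nest seat/rack 1.57 -2.25 -1.24
nest seat/rack 2.36 None -2.03
1.75 [-0.56  0.28  1.36 -0.    1.5   0.8 ]
[[325.2, 0.0, 274.8], [0.0, 325.2, 213.0], [0.0, 0.0, 1.0]] [274.02977831 119.12558962]
```

View pics/w1.png

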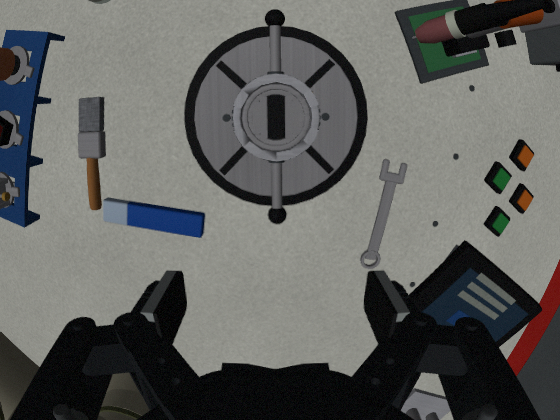

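Wrist picture: balls at (275,18) and (277,214), slot centre at about (276,116), torch cup far off at (430,32), rack at the left edge. Refining with masks.

```bash
python3 - <<'E'
from h import *
f=load("pics/w1.npz"); g=cv2.cvtColor(f["frame"],cv2.COLOR_RGB2GRAY)
def blob(x0,y0,x1,y1,th=50):
    m=(g[y0:y1,x0:x1]<th).astype(np.uint8); n,l,st,c=cv2.connectedComponentsWithStats(m)
    i=1+np.argmax(st[1:,4]); return c[i]+[x0,y0],st[i]
s,st=blob(262,88,292,145); print(s,st)
print("slot@.095",onz(f,*s,.095,1), "@.083",onz(f,*s,.083,1))
# balls: opening removes nothing but rim; use tight box outside the rim
for box in((260,5,292,25),(262,207,292,228)):
    b,t=blob(*box); print(b,t,onz(f,*b,.082,1))
# Circle of collar rim & black base outline
m=(g<45).astype(np.uint8); m[225:]=0; m[:,:170]=0; m[:,380:]=0
pts=cv2.findNonZero(m[30:203]) ; h=cv2.convexHull(pts)[:,0]+[0,30]
W=np.array([onz(f,*p,.006,1) for p in h]); (c,r)=cv2.minEnclosingCircle(W.astype(np.float32)); print("base",c,r)
m=cv2.inRange(g,0,50)[88:145,262:292]; print(cv2.minAreaRect(cv2.findNonZero(m)))
E
```

```text
[275.81364829 116.5839895 ] [  5   7  18  45 762]
slot@.095 [ 0.56982387 -0.16330934] @.083 [ 0.56964217 -0.16338122]
[274.39840637  17.45816733] [  5   5  20  15 251] [ 0.67976213 -0.13902638]
[276.96888889 214.89777778] [  7   0  17  17 225] [ 0.45932377 -0.18765941]
base (0.5694352388381958, -0.16343609988689423) 0.12397469580173492
((13.5, 28.999996185302734), (43.99999237060547, 16.999996185302734), 90.0)
```

```bash
cat >> h.py <<'E'
C=np.array([.5697,-.1634]); A0=.2172; PI=np.pi
def st(msg=""):
    m=monitor.sense(); print(msg,"t%.1f"%m["clock"],np.round(m["position"],4),"F",np.round(m["contact_force"],1),"gap %.3f"%m["finger_gap"]); return m
def sp(t,z,base=A0+PI,r=.09,k=1):
    """pose for gripping the spoke at turn t with grasp point at height z"""
    s=base+t; return [*(C+r*np.array([np.cos(s),np.sin(s)])),z-env.hold_point_z], down(s+k*PI/2)
E
python3 - <<'E'
from h import *
env.reach(*sp(0,.16)); p,q=sp(0,.082); env.movel(p,.12,q); st("at")
env.close_gripper(80); st("closed")
p,q=sp(0,.068); env.movel(p,.05,q); st("down")
for t in np.linspace(0,.873,7)[1:]:
    p,q=sp(t,.068); env.movel(p,.08,q); st("t%.2f"%t)
p,q=sp(.873,.0745); env.movel(p,.05,q); st("up")
env.release(); st("rel"); p,q=sp(.873,.2); env.movel(p,.2,q); st()
snap("side","s1",(190,130,340,260),4)
E
```

```text
at t3.2 [ 0.4824 -0.1831  0.0642] F [-0.4 -0.5 -0. ] gap 1.001
closed t3.9 [ 0.4818 -0.1828  0.0635] F [-1.6  0.9  3.6] gap 0.114
down t4.4 [ 0.4818 -0.183   0.0497] F [-4.3  0.2  9.5] gap 0.113
t0.15 t4.7 [ 0.4858 -0.196   0.05  ] F [-4.1  0.1  9.2] gap 0.106
t0.29 t5.0 [ 0.4915 -0.208   0.0501] F [-3.2 -0.7  9.5] gap 0.111
t0.44 t5.3 [ 0.4988 -0.2189  0.0501] F [-2.9 -0.2  9.8] gap 0.110
t0.58 t5.6 [ 0.5076 -0.2286  0.0502] F [-1.4  0.1  9.2] gap 0.111
t0.73 t5.9 [ 0.5178 -0.237   0.0503] F [-1.3 -0.5  8.5] gap 0.110
t0.87 t6.3 [ 0.5281 -0.2433  0.0498] F [-4.1  1.3  9.7] gap 0.114
up t6.5 [ 0.5281 -0.2432  0.056 ] F [-2.4  2.2  6.4] gap 0.110
rel t7.3 [ 0.5281 -0.2432  0.0558] F [-0.1  0.9 -0.9] gap 0.998
 t8.0 [ 0.5276 -0.2429  0.18  ] F [ 0.3  0.5 -0.7] gap 1.001
```

View pics/s1.png

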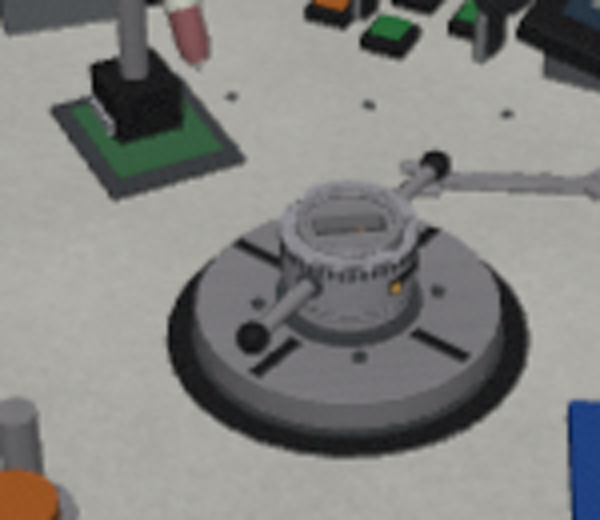

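Side crop: collar turned 50° (near ball at crop (252,338), far ball at (435,163)) and sitting low, slot clear. Now look at the nest from above.

```bash
python3 - <<'E'
from h import *
env.reach([.402,.258,.27],down(0)); st(); f=snap("wrist","w2"); print(pix(f,[.402,.258,.06],1))
E
```

```text
t10.0 [0.4024 0.2575 0.2697] F [ 0.3  0.8 -0. ] gap 0.998
[274.7304641  182.40733007]
```

View pics/w2.png

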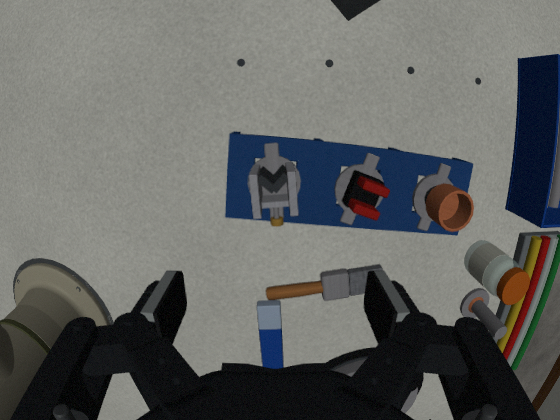

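Wrist picture: wanted nest around (274,185), plates left/right at columns 257 and 293, one ear at (271,150), brass screw at (277,222), i.e. pointing to world −y. Enlarging it.

```bash
python3 - <<'E'
from h import *
f=load("pics/w2.npz"); im=cv2.cvtColor(f["frame"],cv2.COLOR_RGB2BGR)[132:236,225:325]
im=cv2.resize(im,None,fx=5.7,fy=5.7,interpolation=cv2.INTER_CUBIC)
for i in range(0,100,10): cv2.putText(im,str(225+i),(int(i*5.7),590),0,.35,(0,255,255)); cv2.line(im,(int(i*5.7),575),(int(i*5.7),580),(0,255,255))
for i in range(8,104,10): cv2.putText(im,str(132+i),(540,int(i*5.7)),0,.35,(0,255,255))
cv2.imwrite("pics/w2c.png",im)
E
```

```text
(no output)
```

View pics/w2c.png

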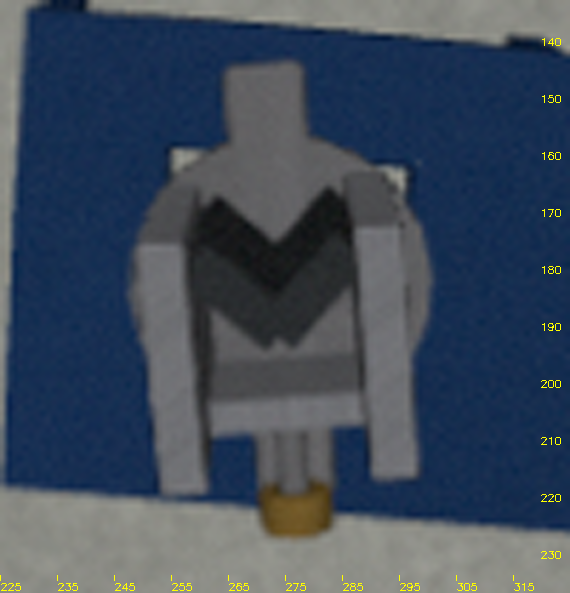

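Crop: plate-top outer corners at crop (136,245), (160,493), (403,226), (419,477); ear end at (225–303, 62).

```bash
python3 - <<'E'
from h import *
f=load("pics/w2.npz")
P=np.array([onz(f,225+x/5.7,132+y/5.7,.115,1) for x,y in((136,245),(160,493),(403,226),(419,477))])
print(P.round(4)); print("mid",P.mean(0)); print("dir",P[0]-P[1],P[2]-P[3],P[2]-P[0],P[3]-P[1])
v=P[0]-P[1]+P[2]-P[3]; u=P[2]-P[0]+P[3]-P[1]; print("x-axis ang",np.degrees(np.arctan2(v[1],v[0])),"across ang",np.degrees(np.arctan2(u[1],u[0])))
fl=np.array([onz(f,225+x/5.7,132+y/5.7,.055,1) for x,y in((129,285),(431,280),(264,62))]); print(fl.round(4))
E
```

```text
[[0.378  0.2773]
 [0.3811 0.2346]
 [0.4216 0.2804]
 [0.425  0.2374]]
mid [0.40141473 0.25742487]
dir [-0.00309556  0.04278456] [-0.00340732  0.04305472] [0.04357125 0.00309267] [0.043883   0.00282251]
x-axis ang 94.33225171318014 across ang 3.8694439268543057
[[0.3715 0.2575]
 [0.4311 0.2584]
 [0.3983 0.3015]]
```

```bash
cat >> h.py <<'E'
def ncarry(foot,yaw,xy=C): return [*xy,foot+.045-env.hold_point_z],down(yaw)
E
python3 - <<'E'
from h import *
N=np.array([.4014,.2574]); y=.0716
p,q=ncarry(.13,y,N); env.reach(p,q); p,q=ncarry(.045,y,N); env.movel(p,.12,q); st("at")
env.close_gripper(60); st("closed"); p,q=ncarry(.20,y,N); env.movel(p,.2,q); st("lift")
y=A0-PI/2; env.reach(*ncarry(.20,y)); p,q=ncarry(.14,y); env.movel(p,.15,q); m=st("hover"); print(np.round(p,4), np.degrees((R.from_quat(q).inv()*R.from_quat(m["ee_rot"])).magnitude()))
snap("side","s2",(190,90,340,220),4)
E
```

```text
at t11.4 [0.402  0.2576 0.0722] F [ 0.8 -0.   0.4] gap 1.004
closed t11.9 [0.4016 0.2575 0.0718] F [-1.7 -1.3  6.1] gap 0.509
lift t12.8 [0.4008 0.2572 0.2249] F [-0.6  0.3 -3.8] gap 0.515
hover t15.0 [ 0.5701 -0.1632  0.1672] F [ 0.6 -0.3 -3.2] gap 0.509
[ 0.5697 -0.1634  0.1663] 0.08321845248071004
```

View pics/s2.png

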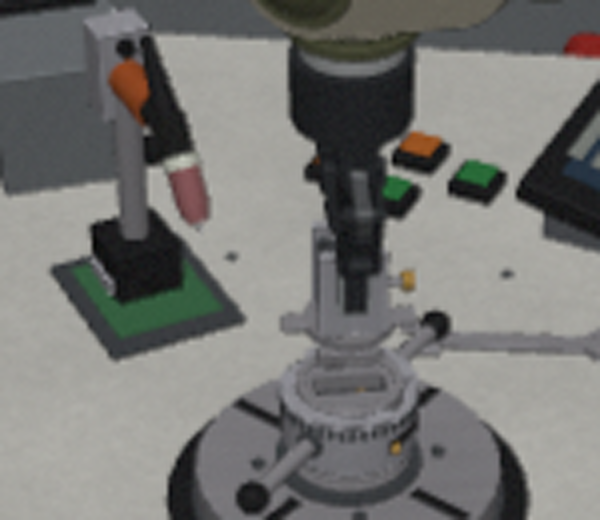

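Nest hangs upright over the slot (ears along the slot, T-head just above it), torch clear. Descend with guard.

```bash
python3 - <<'E'
from h import *
y=A0-PI/2
p,q=ncarry(.100,y); g=env.movel(p,.05,q,guard=8); st(f"a {g}")
if not g:
    p,q=ncarry(.093,y); g=env.movel(p,.02,q,guard=8); st(f"b {g}")
E
```

```text
a False t16.0 [ 0.5699 -0.1635  0.1267] F [ 0.7  0.8 -3.2] gap 0.513
b True t16.3 [ 0.57   -0.1635  0.1219] F [-1.5  0.6  5.4] gap 0.512
```

Seated (TCP 0.1219 against 0.1213 expected). Quarter turn clockwise.

```bash
python3 - <<'E'
from h import *
print(monitor.sense()["joints"][5])
for d in (15,30,45,60,75,85,90,92):
    p,q=ncarry(.0945,A0-PI/2-np.radians(d)); env.reach(p,q); m=st(d); print(np.round(m["ft_torque"],2),round(m["joints"][5],3))
    if np.abs(m["ft_torque"][2])>1.5 or np.linalg.norm(m["contact_force"])>30: break
snap("side","s3",(190,90,340,220),4)
E
```

```text
0.8767387452447647
15 t16.7 [ 0.5703 -0.1638  0.1219] F [1.2 0.  5.7] gap 0.513
[-0.29  0.11 -0.06] 1.135
30 t17.0 [ 0.5703 -0.1639  0.1219] F [-0.2 -0.7  6.9] gap 0.507
[-0.29  0.16 -0.06] 1.396
45 t17.4 [ 0.5702 -0.1639  0.1219] F [-1.2 -1.8  5.7] gap 0.504
[-0.24  0.22 -0.08] 1.658
60 t17.8 [ 0.5702 -0.164   0.1219] F [ 0.1 -1.2  6.6] gap 0.508
[-0.29  0.26 -0.07] 1.92
75 t18.1 [ 0.5701 -0.1639  0.1219] F [-0.2 -0.6  7.4] gap 0.510
[-0.26  0.37 -0.06] 2.182
85 t18.4 [ 0.5701 -0.164   0.1219] F [-1.  -1.4  7.4] gap 0.508
[-0.21  0.44 -0.06] 2.356
90 t18.7 [ 0.57   -0.164   0.1219] F [-2.  -1.5  7.1] gap 0.508
[-0.24  0.42 -0.03] 2.443
92 t18.9 [ 0.5699 -0.164   0.1219] F [-2.1 -2.4  7.2] gap 0.508
[-0.29  0.6  -0.11] 2.478
```

View pics/s3.png

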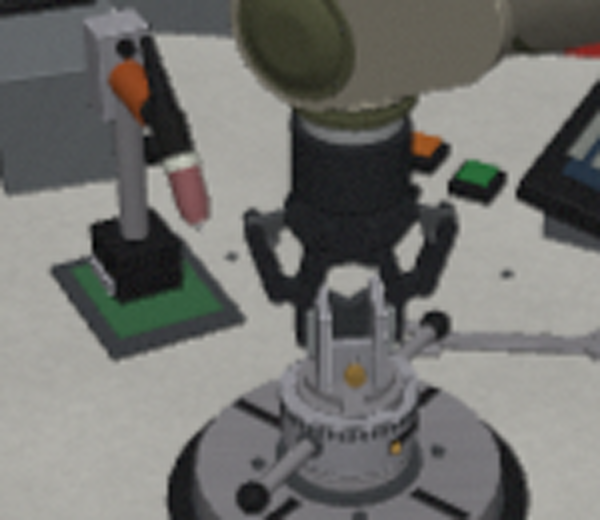

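Nest seated, screw now faces the side camera (crop (355,375)) — turned about 90°. I'll feel for the stop.

```bash
python3 - <<'E'
from h import *
for d in (94,96,98,100):
    p,q=ncarry(.0945,A0-PI/2-np.radians(d)); env.reach(p,q); env.hold(.1); m=st(d); print(np.round(m["ft_torque"],2),round(m["joints"][5],3))
    if np.abs(m["ft_torque"][2])>.5: break
E
```

```text
94 t19.3 [ 0.5698 -0.1641  0.1219] F [-2.6 -3.1  7.2] gap 0.508
[-0.36  0.73  0.6 ] 2.512
```

Stop felt (torque jumped to 0.6 N m at 94°). Release, lock the collar.

```bash
python3 - <<'E'
from h import *
m=st(); env.release(); st("rel")
env.movel([*C,.24],.2); st("up")
env.reach(*sp(.873,.18)); p,q=sp(.873,.0745); env.movel(p,.12,q); st("at")
env.close_gripper(80); st("closed")
p,q=sp(.873,.0675); env.movel(p,.05,q); st("down")
for t in [.73,.58,.44,.29,.15,.0,-.015]:
    p,q=sp(t,.0675); env.movel(p,.08,q); m=st("t%.2f"%t)
    if np.linalg.norm(m["contact_force"])>35: break
for z in (.073,.078,.082):
    p,q=sp(0,z); env.movel(p,.05,q); st("z%.3f"%z)
E
```

```text
t19.3 [ 0.5698 -0.1641  0.1219] F [-2.6 -3.1  7.2] gap 0.508
rel t19.8 [ 0.5697 -0.1634  0.1207] F [-0.7 -0.2  0.1] gap 0.999
up t20.6 [ 0.5693 -0.1632  0.2387] F [-0.6  1.  -0.3] gap 0.996
at t23.9 [ 0.5285 -0.2434  0.0566] F [-0.2  0.2  0.4] gap 1.002
closed t24.6 [ 0.528  -0.2432  0.056 ] F [-1.4  0.2  2.8] gap 0.109
down t24.8 [ 0.5281 -0.2434  0.0494] F [-4.   0.5  8.9] gap 0.113
t0.73 t25.1 [ 0.5174 -0.2369  0.0499] F [-2.7 -0.5  9.3] gap 0.110
t0.58 t25.5 [ 0.507  -0.2282  0.0498] F [-2.9 -0.2  7.9] gap 0.109
t0.44 t25.8 [ 0.4986 -0.2187  0.0498] F [-3.4 -0.5 10. ] gap 0.110
t0.29 t26.1 [ 0.491  -0.2074  0.0497] F [-4.5 -0.9  9. ] gap 0.114
t0.15 t26.4 [ 0.4856 -0.1958  0.0496] F [-5.3 -0.1  9.4] gap 0.110
t0.00 t26.7 [ 0.4817 -0.183   0.0495] F [-6.7  0.2  9.2] gap 0.108
t-0.01 t27.0 [ 0.4816 -0.1823  0.0496] F [-5.6 -3.7  9.1] gap 0.110
z0.073 t27.2 [ 0.4817 -0.1832  0.055 ] F [-4.8 -0.9  8.3] gap 0.111
z0.078 t27.5 [ 0.4817 -0.1831  0.06  ] F [-4.5 -0.1  6.9] gap 0.111
z0.082 t27.7 [ 0.4817 -0.1828  0.0634] F [-2.9  1.2  1.2] gap 0.109
```

```bash
python3 - <<'E'
from h import *
env.release(); p,q=sp(0,.22); env.movel(p,.2,q); env.reach([.36,-.25,.33],q); st()
a=snap("side","s4",(190,90,340,220),4)
E
```

```text
t30.1 [ 0.3603 -0.2496  0.3286] F [ 0.3  0.1 -0.6] gap 1.001
```

View pics/s4.png

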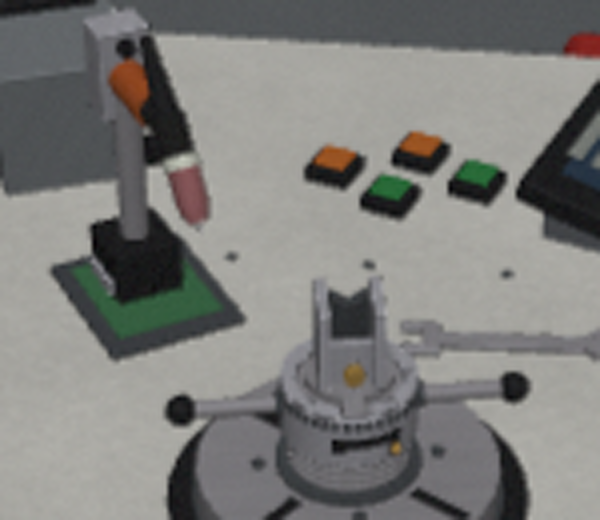

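The balls are back at side pixels (235,192.5) and (319,186.5). They started at (236,192) and (319,187), so the collar is fully up at turn 0, with the ear in its notch.

```bash
python3 -c "
from h import *
job.hand_in(); st()"
```

```text
the job is handed in; nothing more can be done
the job is handed in; nothing more can be done
```

The twin-plate tube nest is locked on the weld positioner, and I handed the job in at about 30 s on the robot's clock.

**What I did:** I drew the collar down by a spoke and turned it 50° anticlockwise into its catch. I took the nest from the rack, lowered it through the slot and turned it clockwise to its stop. Then I drew the collar down again, turned it back and let it spring up.

**Checks that agreed:**
- **Seating:** the foot met the seat at tool height 0.1219 m, against 0.1213 m expected.
- **Stop:** the turning torque rose to 0.6 N m at a commanded 94°. That is 4° past the nominal quarter turn, which I put down to play or slip in the grip; I did not measure the nest's final angle.
- **Collar:** with the collar let up, the vertical force on the gripper fell to 1.2 N. In the last side picture the spoke balls were within about 1 pixel of their starting places, so the collar is fully up.
- **Forces:** readings stayed at about 11 N or less, and the torch looked undisturbed in the side pictures.

I did not take a last picture of the rack or all the loose parts. The arm did not go near them except to lift out the wanted nest.

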